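# Cover the hardware tubs with their matching lids

## Task

Cover the three tubs for the night: take the red, green and blue lids one after another out of the clear rack and lay each one flat, knob up and centred, on the tub of its own colour so that the tub's mouth is fully covered. Leave the black spare lid lying in its slot, and leave the tubs, the tape roll and the scoop where they stand.

Things in the scene. Friction and masses are not known exactly. Their poses are not given: they have to be found in the camera images.
- lid_red: Red round flat plastic lid, 80 mm across and 6 mm thick, with an upright round knob of the same colour in the middle of its top (20 mm across, 28 mm tall, so the lid is 34 mm high in all); about 50 g. Starts flat, knob up, in one of the rack's four slots. Origin: centre of its underside; z up through the knob. To be laid on the red tub.
- lid_green: Green round flat plastic lid, 80 mm across and 6 mm thick, with an upright round knob of the same colour in the middle of its top (20 mm across, 28 mm tall, so the lid is 34 mm high in all); about 50 g. Starts flat, knob up, in one of the rack's four slots. Origin: centre of its underside; z up through the knob. To be laid on the green tub.
- lid_blue: Blue round flat plastic lid, 80 mm across and 6 mm thick, with an upright round knob of the same colour in the middle of its top (20 mm across, 28 mm tall, so the lid is 34 mm high in all); about 50 g. Starts flat, knob up, in one of the rack's four slots. Origin: centre of its underside; z up through the knob. To be laid on the blue tub.
- lid_black: Black round flat plastic lid, 80 mm across and 6 mm thick, with an upright round knob of the same colour in the middle of its top (20 mm across, 28 mm tall, so the lid is 34 mm high in all); about 50 g. Starts flat, knob up, in one of the rack's four slots. Origin: centre of its underside; z up through the knob. A spare without a tub: it stays in its slot.
- tub_red: Red open round plastic tub of small hardware, 50 mm high, 64 mm across at the rim (mouth 58 mm), 60 mm across at the foot; about 350 g, loose on the table; its contents lie well below the rim. Origin: centre of its underside; z up, rim at z = 50 mm. Takes the red lid.
- tub_green: Green open round plastic tub of small hardware, 50 mm high, 64 mm across at the rim (mouth 58 mm), 60 mm across at the foot; about 350 g, loose on the table; its contents lie well below the rim. Origin: centre of its underside; z up, rim at z = 50 mm. Takes the green lid.
- tub_blue: Blue open round plastic tub of small hardware, 50 mm high, 64 mm across at the rim (mouth 58 mm), 60 mm across at the foot; about 350 g, loose on the table; its contents lie well below the rim. Origin: centre of its underside; z up, rim at z = 50 mm. Takes the blue lid.
- rack: Clear acrylic rack fixed to the table: a 106 x 376 mm base plate (long side along its y), 6 mm thick, with 4 mm thick fences around and between its four slots in a row; the fences stand 20 mm above the table, each slot is about 89 x 98 mm inside, slot centres 93 mm apart. Origin: centre of its underside. Lids rest on the base plate, 6 mm above the table.
- tape: Yellow tape roll lying flat, a ring 90 mm across with a 60 mm hole, 24 mm high, beyond the tubs. Origin: centre of its underside. To be left alone.
- scoop: Stainless spoon-shaped scoop, 180 mm long, lying on the table to the left of the rack; its length is its x axis, origin about the middle. To be left alone.
There are look-alikes about, which are no part of the job. What is shaped like the lid_blue but orange is not meant. Leave any pink look-alike of the lid_red alone.

How it is judged:
At the end, for the whole second after the job is handed in: Red, green and blue lids lie flat, knob up, on the rims of the tubs of their own colour, centred within 10 mm, released and at rest; tubs upright and within 30 mm of their start; black lid within 20 mm, tape roll and scoop within 30 mm of their start (horizontal distance between lid_red and tub_red below 0.01 m and z of lid_red in the frame of tub_red between 0.046 and 0.054 m and angle between the z axis of lid_red and the z axis of tub_red, either way round below 0.08 rad and angle between each of lid_red, lid_green, lid_blue's own z axis and vertical below 0.1 rad and angle between each of tub_red, tub_green, tub_blue's own z axis and vertical below 0.08 rad and linear speed of each of lid_red, tub_red, lid_green, tub_green, lid_blue, tub_blue below 0.01 m/s and distance of each of tub_red, tub_green, tub_blue, tape, scoop from where it was at the start of the episode below 0.03 m and horizontal distance between lid_green and tub_green below 0.01 m and z of lid_green in the frame of tub_green between 0.046 and 0.054 m and angle between the z axis of lid_green and the z axis of tub_green, either way round below 0.08 rad and horizontal distance between lid_blue and tub_blue below 0.01 m and z of lid_blue in the frame of tub_blue between 0.046 and 0.054 m and angle between the z axis of lid_blue and the z axis of tub_blue, either way round below 0.08 rad and distance of lid_black from where it was at the start of the episode below 0.02 m); the robot touches nothing.
It fails at once if the black lid is taken or shifted by more than 20 mm (distance of lid_black from where it was at the start of the episode above 0.02 m).
It fails at once if a tub is pushed more than 30 mm out of its place (distance of any of tub_red, tub_green, tub_blue from where it was at the start of the episode above 0.03 m).
It fails at once if the tape roll is pushed more than 30 mm out of its place (distance of tape from where it was at the start of the episode above 0.03 m).
It fails at once if the scoop is pushed more than 30 mm out of its place (distance of scoop from where it was at the start of the episode above 0.03 m).
It also fails if it takes over 80 s, if anything falls off the work surface, if the arm or the gripper's body presses on something with over 40 N, if the wrist force passes 120 N, or if a joint passes its speed limit or range.

## Robot

A 6-joint arm with a two-finger parallel gripper is mounted at the origin on the work surface. World frame = base frame: x ahead of the robot, y to its left, z up, the work surface at z = 0. Lengths are in m, angles in rad, forces in N, time in s.
With the tool pointing down it reaches from about 0.35 to 0.775 m from the base axis. Payload 5.5 kg.
Tool frame: the origin (TCP) lies midway between the tips of the shut fingers; the grasp point (between the pads) lies bot.hold_point_z behind it (bot.hold_point_z is the distance from the TCP to the grasp point, in m); z points along the fingers, y is the line along which they close (so a half turn about z gives the same grasp; the last joint's range is limited). The gripper opens to 85 mm and grips with 20 to 120 N. Pads are 22 mm wide; open, the fingers measure 114 mm over their backs; the gripper's body (76 mm by 85 mm) begins 54 mm behind the grasp point. The pads swing forward as they close: fully open they stand 13 mm farther back than shut.
Start: joints at [-1.4, 0.313, 0.046, 1.304, 0, 1.431], TCP at [0.176, -0.547, 0.207] pointing down, gripper open.
Joint ranges: [-2.76, 2.76], [-0.86, 1.69], [-1.03, 1.26], [-2.2, 2.34], [-1.47, 1.5], [-3.14, 3.14]. Speed limits (rad/s): [2.57, 2.57, 3.14, 3.14, 3.14, 3.14].

## Interface

Orientations are given as a unit quaternion [w, x, y, z].
In Python, from cell import bot, camera, models gives the robot as it stands.
- The arm moves only by the shell command python3 -m inch 'ROWS' [FORCE]. ROWS is JSON, a list of rows, each an object of numbers: "claw": the opening, from -1 (shut) to 1 (fully open); "dx", "dy", "dz": the shift along the tool's x, y, z normalised to -1 to 1, where 1 is 0.15 m; "ax", "ay", "az": the turn, a rotation vector about the tool's x, y, z normalised to -1 to 1, where 1 is 0.12 rad. A call has 1 to 12 rows; each row shifts and turns the commanded pose from where the row before left it, along the tool's axes as they then stand; what a row does not reach is not made up. A row lasts 1/10 s, in which the tool goes at most 50 mm and 8.59 degrees, less where a joint would pass 70% of its speed; a pose out of reach is approached as far as the arm can. A call with a number of a shift or a turn outside -1 to 1 is refused whole. A call with a gripper value outside its range is refused whole. The fingers move at their own pace and stop on an object; FORCE is the grip in N (left out, the last holds). Time passes only in rows, so rows that do not move let the fingers close. It gives the time, the measured TCP pose, the force, the opening and the grip force at its end, in the units of the state.
- bot.get_state(): the state, without advancing time (a new reading comes with each control period).
- camera(name): name is "scene" or "top" or "wrist"; returns a dict with "frame" (420x560x3 uint8, red, green, blue), "vertical_fov" (degrees; the focal length in pixels is half the picture's height over the tangent of half this angle, whatever the lens; pixels are square), "cx", "cy" (the principal point, pixels), "rvec" (rotation vector, rad) and "tvec" (3), from world to camera coordinates, as OpenCV has them; the wrist camera has in their place "mount" (4x4, takes a point from camera to tool coordinates, whose origin is the TCP and whose axes are the flange's). Camera axes: x right, y down, z forward; pixel columns grow to the right and rows downward; lengths in m; the calibration is good to about 2 mm. The wrist camera is an equidistant fisheye: a pixel r from the principal point sees the ray r / f radians off the axis. A picture is of the moment at which its call begins: read the wrist's pose just before it. There is no depth.
- bot.close_job(): hands the job in; it is judged then, once.
Trained networks look in a picture, given as the dict that the camera call returned (one of the last four; its "shot" number tells which), for a name from the list of things; names that differ only in an ending like _2 or _b are one class to them, and where a whole thing is asked for, a point or a joint stands for the part that bears it (a point fixed in the world has none). Each returns a list of dicts, best first, with "score" (0 to 1); they miss things now and then, are a little off and sometimes report something else, mostly with a low value. They report only what shows in the picture. A call takes as long as a camera call. They do not tell look-alikes from the thing itself.
- models.find_in(picture, thing): "at" ([x, y, z] in m, in world coordinates, good to about 4 mm: the middle of the surface that is visible of it).
The state is a dict: "clock": time; "qpos": joint angles; "qvel": joint speeds; "effort": joint torques, N m; "tcp_pos": TCP position; "ee_rot": TCP orientation; "force": force on the tool from outside, world axes, zero at the start; "torque": the same for the moment, N m; "gripper_width": opening from 0.0 (shut) to 1.0 (fully open); "grasp_force": force on a finger pad.
Only numpy, scipy, OpenCV 4.12 (cv2) and the standard library are available. Lean on these libraries where they do the work, as an engineer would, in place of code of your own. Each camera call takes 0.05 s, during which the arm holds its last target. There are 200 camera calls.

## Working session

There is one attempt and no reset: what is moved stays moved. The work goes in short steps, Python scripts to look and compute and a shell command to move; the robot and the scene stay as the last step left them, time stands still between calls to the robot, and variables do not carry over. Pictures are saved under pics/ and viewed, at most 14 in all, crops included, and the job is handed in when it is done.

```bash
mkdir -p pics; python3 - <<'E'
from cell import bot,camera,models
import cv2
s=bot.get_state();print(s['clock'],s['tcp_pos'],s['ee_rot'],bot.hold_point_z)
for n in ("top","scene"):
    p=camera(n);cv2.imwrite(f"pics/{n}0.png",p["frame"][:,:,::-1])
    for t in "lid_red lid_green lid_blue lid_black tub_red tub_green tub_blue rack tape scoop".split():
        print(n,t,[([round(float(v),3) for v in r["at"]],round(float(r["score"]),2)) for r in models.find_in(p,t)][:4])
print(bot.get_state()['clock'])
E
```

```text
0.0 [ 0.17572943 -0.54687752  0.20559785] [-9.30930360e-04  9.87948542e-01  1.54779882e-01 -1.77134132e-05] 0.0187
top lid_red [([0.474, -0.216, 0.015], 0.98), ([0.503, -0.335, 0.006], 0.61)]
top lid_green [([0.485, -0.025, 0.015], 0.68)]
top lid_blue [([0.382, 0.167, 0.007], 0.74), ([0.494, 0.057, 0.015], 0.72)]
top lid_black [([0.484, -0.121, 0.014], 0.9)]
top tub_red [([0.644, 0.195, 0.024], 0.97), ([0.628, -0.236, 0.031], 0.28)]
top tub_green [([0.645, 0.044, 0.032], 0.57)]
top tub_blue [([0.63, -0.238, 0.03], 0.64)]
top rack [([0.483, -0.082, 0.003], 0.59)]
top tape [([0.791, 0.094, 0.02], 0.9), ([0.595, 0.427, 0.014], 0.65)]
top scoop [([0.597, 0.428, 0.012], 0.78), ([0.792, 0.091, 0.022], 0.49)]
scene lid_red [([0.512, -0.335, 0.009], 0.71), ([0.485, -0.212, 0.014], 0.58)]
scene lid_green [([0.489, -0.024, 0.011], 0.52)]
scene lid_blue [([0.502, 0.065, 0.012], 0.72), ([0.389, 0.173, 0.001], 0.6)]
scene lid_black [([0.483, -0.12, 0.014], 0.76), ([0.497, -0.052, 0.013], 0.63)]
scene tub_red [([0.653, 0.195, 0.033], 0.75)]
scene tub_green [([0.651, 0.05, 0.035], 0.59)]
scene tub_blue [([0.638, -0.226, 0.032], 0.55)]
scene rack [([0.5, -0.053, 0.011], 0.63)]
scene tape [([0.801, 0.101, 0.024], 0.67)]
scene scoop [([0.61, 0.429, 0.012], 0.91), ([0.5, 0.067, 0.01], 0.5)]
1.1
```

View pics/top0.png

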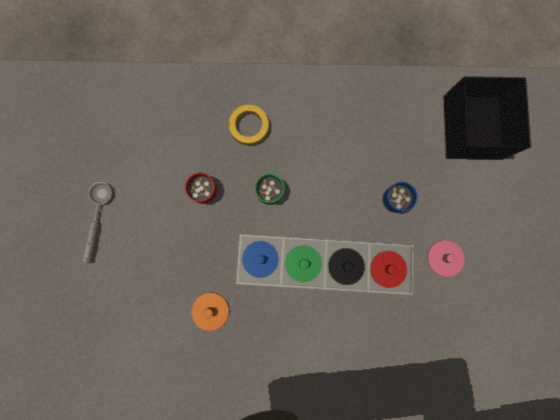

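View pics/scene0.png

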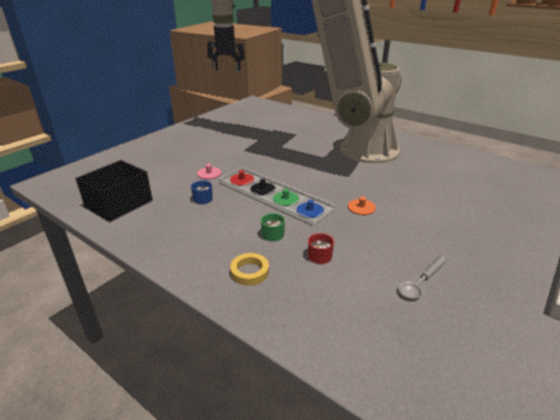

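The rack slots in the top view hold blue (261,259), green (304,264), black (347,266) and red (389,269). The look-alikes lie outside the rack: a pink lid at (446,258) and an orange one at (210,312). The ones I want are the true-coloured lids in the slots. The tubs are red (201,188), green (270,189) and blue (400,198). A crop will confirm this, and I'll fit silhouettes for precise positions.

```bash
cat > h.py <<'E'
import numpy as np,cv2
from scipy.optimize import minimize
from cell import bot,camera,models
A=np.linspace(0,2*np.pi,48,endpoint=False)
ring=lambda d,z:np.c_[d/2*np.cos(A),d/2*np.sin(A),0*A+z]
TUB=[[(64,50),(64,47),(60,0)]]; LID=[[(80,6),(80,0)],[(20,6),(20,34)]]
def parts(m): return [np.vstack([ring(d/1e3,z/1e3) for d,z in p]) for p in m]
def proj(p,P):
    f=p["frame"].shape[0]/2/np.tan(np.radians(p["vertical_fov"])/2)
    K=np.array([[f,0,p["cx"]],[0,f,p["cy"]],[0,0,1.]])
    return cv2.projectPoints(np.float64(P),np.float64(p["rvec"]),np.float64(p["tvec"]),K,None)[0][:,0]
def mask(p,col):
    h=cv2.cvtColor(p["frame"],cv2.COLOR_RGB2HSV).astype(int);H,S,V=h[...,0],h[...,1],h[...,2]
    c={"red":0,"green":66,"blue":111}[col]; d=np.abs((H-c+90)%180-90)
    return ((d<(9 if col=="red" else 18))&(S>110)&(V>25)).astype(np.uint8)
def fit(p,col,model,xy,z0):
    """x,y of a tub or lid by matching its filled silhouette to the colour blob"""
    M=mask(p,col);c=proj(p,[[xy[0],xy[1],z0+.02]])[0].astype(int);w=34
    y0,x0=c[1]-w,c[0]-w;sub=M[y0:y0+2*w,x0:x0+2*w]
    cs=cv2.findContours(sub,cv2.RETR_EXTERNAL,cv2.CHAIN_APPROX_NONE)[0]
    big=max(cs,key=cv2.contourArea);T=np.zeros((8*w*2,8*w*2),np.uint8)
    hull=cv2.convexHull(big) if len(model)==1 else big
    t=np.zeros_like(sub);cv2.drawContours(t,[hull],-1,1,-1);T=cv2.resize(t,None,fx=8,fy=8,interpolation=cv2.INTER_NEAREST)
    P=parts(model)
    def cost(q):
        R=np.zeros_like(T)
        for s in P:
            u=(proj(p,s+[q[0],q[1],z0])-[x0,y0]+.5)*8
            cv2.fillConvexPoly(R,cv2.convexHull(np.int32(np.round(u))),1)
        return 1-(R&T).sum()/max((R|T).sum(),1)
    x=np.array(xy)
    r=minimize(cost,x,method="Nelder-Mead",options=dict(initial_simplex=[x,x+[.012,0],x+[0,.012]],xatol=1e-4))
    return np.round(r.x,4),round(1-r.fun,3)
E
python3 - <<'E'
from h import *
G={"lid_red":(.474,-.216),"lid_green":(.485,-.025),"lid_blue":(.494,.057),"tub_red":(.644,.195),"tub_green":(.645,.044),"tub_blue":(.63,-.236)}
for n in ("top","scene"):
    p=camera(n)
    if n=="top": cv2.imwrite("pics/crop.png",cv2.resize(p["frame"][160:340,180:480,::-1],(800,480),interpolation=cv2.INTER_CUBIC))
    for k,v in G.items():
        t=k[:3]=="tub";print(n,k,*fit(p,k[4:],TUB if t else LID,v,0 if t else .006))
E
```

```text
top lid_red [ 0.4748 -0.2177] 0.959
top lid_green [ 0.4847 -0.0324] 0.914
top lid_blue [0.4933 0.0612] 0.92
top tub_red [0.6439 0.1907] 0.966
top tub_green [0.6433 0.042 ] 0.919
top tub_blue [ 0.6286 -0.2396] 0.918
scene lid_red [ 0.4765 -0.2183] 0.817
scene lid_green [ 0.4827 -0.0365] 0.681
scene lid_blue [0.4899 0.0583] 0.735
scene tub_red [0.6455 0.1911] 0.937
scene tub_green [0.642  0.0404] 0.799
scene tub_blue [ 0.6304 -0.2409] 0.815
```

View pics/crop.png

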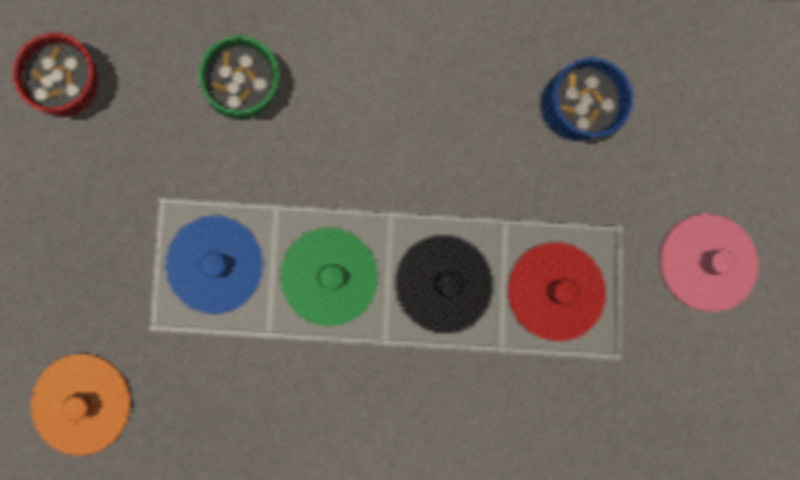

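```bash
python3 -m inch '[{"az":-1},{"az":-1},{"az":-1},{"az":-1},{"az":-1},{"az":-1},{"az":-1},{"az":-1},{"az":-1},{"az":-1},{"az":-0.5,"claw":0.1},{"claw":0.1}]' 30
```

```text
validation failed for argument at $[0]...
```

The crop confirms it: in the rack are true red (557,291), black (443,284), green (329,276) and blue (214,264), while the pink and orange lids lie outside. The positions agree to within about 2–4 mm. The row was refused, so I'll probably need every key in each row.

```bash
python3 -m inch '[{"claw":0.1,"dx":0,"dy":0,"dz":0,"ax":0,"ay":0,"az":-1},{"claw":0.1,"dx":0,"dy":0,"dz":0,"ax":0,"ay":0,"az":-1},{"claw":0.1,"dx":0,"dy":0,"dz":0,"ax":0,"ay":0,"az":-1},{"claw":0.1,"dx":0,"dy":0,"dz":0,"ax":0,"ay":0,"az":-1},{"claw":0.1,"dx":0,"dy":0,"dz":0,"ax":0,"ay":0,"az":-1},{"claw":0.1,"dx":0,"dy":0,"dz":0,"ax":0,"ay":0,"az":-1},{"claw":0.1,"dx":0,"dy":0,"dz":0,"ax":0,"ay":0,"az":-1},{"claw":0.1,"dx":0,"dy":0,"dz":0,"ax":0,"ay":0,"az":-1},{"claw":0.1,"dx":0,"dy":0,"dz":0,"ax":0,"ay":0,"az":-1},{"claw":0.1,"dx":0,"dy":0,"dz":0,"ax":0,"ay":0,"az":-1},{"claw":0.1,"dx":0,"dy":0,"dz":0,"ax":0,"ay":0,"az":-0.5},{"claw":0.1,"dx":0,"dy":0,"dz":0,"ax":0,"ay":0,"az":0}]' 30
```

```text
clock: 2.4
tcp_pos: [0.1758, -0.5475, 0.2065]
ee_rot: [0.0, 0.707, 0.707, -0.0]
force: [-0.7, -0.2, 0.3]
gripper_width: 0.55
grasp_force: 0.0
```

```bash
python3 -m inch '[{"claw":0.1,"dx":0.2,"dy":0.18,"dz":0,"ax":0,"ay":0,"az":0},{"claw":0.1,"dx":0.2,"dy":0.18,"dz":0,"ax":0,"ay":0,"az":0},{"claw":0.1,"dx":0.2,"dy":0.18,"dz":0,"ax":0,"ay":0,"az":0},{"claw":0.1,"dx":0.2,"dy":0.18,"dz":0,"ax":0,"ay":0,"az":0},{"claw":0.1,"dx":0.2,"dy":0.18,"dz":0,"ax":0,"ay":0,"az":0},{"claw":0.1,"dx":0.2,"dy":0.18,"dz":0,"ax":0,"ay":0,"az":0},{"claw":0.1,"dx":0.2,"dy":0.18,"dz":0,"ax":0,"ay":0,"az":0},{"claw":0.1,"dx":0.2,"dy":0.18,"dz":0,"ax":0,"ay":0,"az":0},{"claw":0.1,"dx":0.2,"dy":0.18,"dz":0,"ax":0,"ay":0,"az":0},{"claw":0.1,"dx":0.2,"dy":0.18,"dz":0,"ax":0,"ay":0,"az":0},{"claw":0.1,"dx":0.2,"dy":0.18,"dz":0,"ax":0,"ay":0,"az":0},{"claw":0.1,"dx":0,"dy":0.015,"dz":0,"ax":0,"ay":0,"az":0}]' 30
python3 - <<'E'
from h import *
s=bot.get_state();p=camera("wrist");cv2.imwrite("pics/w1.png",p["frame"][:,:,::-1])
print(s['tcp_pos'],s['qpos'],p['vertical_fov'],p['cx'],p['cy']);print(np.round(p['mount'],4))
E
```

```text
clock: 3.6
tcp_pos: [0.4774, -0.2142, 0.2066]
ee_rot: [0.0, 0.706, 0.709, 0.001]
force: [0.2, -1.3, -0.6]
gripper_width: 0.55
grasp_force: 0.0
[ 0.47736054 -0.21416691  0.20657157] [-5.75984705e-01  2.12083694e-01 -8.81925556e-02  1.27003776e+00
  1.19128905e-03  9.90805693e-01] 65.70646984690485 276.9100158242362 211.61093610280244
[[ 8.000e-04 -9.511e-01 -3.089e-01  7.980e-02]
 [ 1.000e+00  5.000e-04  1.100e-03 -4.000e-04]
 [-9.000e-04 -3.089e-01  9.511e-01 -1.661e-01]
 [ 0.000e+00  0.000e+00  0.000e+00  1.000e+00]]
```

View pics/w1.png

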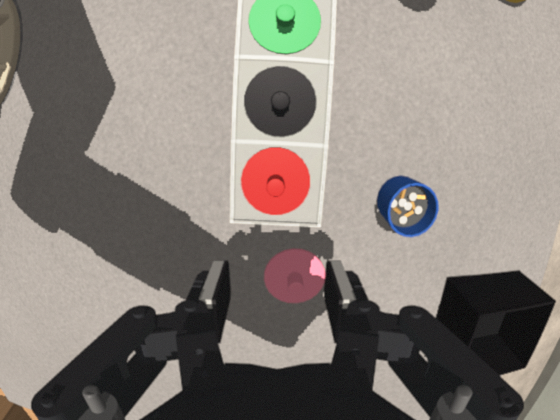

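The wrist view shows the red lid in its slot at (275,180), the blue tub at (408,207), and the pink lid below at (295,277), outside the rack. I'll refine the positions with this camera.

```bash
cat >> h.py <<'E'
from scipy.spatial.transform import Rotation as Ro
def wproj(p,s,P):
    M=np.array(p["mount"]);q=s["ee_rot"];R=Ro.from_quat([q[1],q[2],q[3],q[0]]).as_matrix()
    C=((np.asarray(P)-s["tcp_pos"])@R-M[:3,3])@M[:3,:3]
    f=p["frame"].shape[0]/2/np.tan(np.radians(p["vertical_fov"])/2)
    r=np.hypot(C[:,0],C[:,1]);th=np.arctan2(r,C[:,2])
    return np.c_[p["cx"]+f*th*C[:,0]/r,p["cy"]+f*th*C[:,1]/r]
def wfit(col,items):
    """same silhouette match in the wrist camera; items: (model,xy,z0)"""
    global proj,mask
    s=bot.get_state();p=camera("wrist");op=proj
    proj=lambda p,P:wproj(p,s,P)
    out=[fit(p,c,m,xy,z) for c,(m,xy,z) in zip(col,items)]
    proj=op;return s,p,out
E
sed -i 's/z0):$/z0,w=75):/;s/;w=34$//; s/y0,x0=c\[1\]-w,c\[0\]-w/y0,x0=max(c[1]-w,0),max(c[0]-w,0)/; s/t=np.zeros_like(sub)/t=np.zeros((2*w,2*w),np.uint8)/' h.py
python3 - <<'E'
from h import *
s,p,o=wfit(["red","blue"],[(LID,(.4748,-.2177),.006),(TUB,(.629,-.24),0)])
print(s['tcp_pos'],s['ee_rot'],o)
E
```

```text
[ 0.47652643 -0.21579744  0.20644986] [1.59521446e-04 7.06055787e-01 7.08156197e-01 2.92817519e-05] [(array([ 0.4757, -0.2159]), np.float64(0.959)), (array([ 0.6296, -0.2375]), np.float64(0.939))]
```

```bash
python3 -m inch '[{"claw":0.1,"dx":0,"dy":0,"dz":0.3,"ax":0,"ay":0,"az":0},{"claw":0.1,"dx":0,"dy":0,"dz":0.3,"ax":0,"ay":0,"az":0},{"claw":0.1,"dx":0,"dy":0,"dz":0.3,"ax":0,"ay":0,"az":0},{"claw":0.1,"dx":0,"dy":0,"dz":0.2,"ax":0,"ay":0,"az":0},{"claw":0.1,"dx":0,"dy":0,"dz":0.1,"ax":0,"ay":0,"az":0},{"claw":0.1,"dx":0,"dy":0,"dz":0.06,"ax":0,"ay":0,"az":0},{"claw":0.1,"dx":0,"dy":0,"dz":0,"ax":0,"ay":0,"az":0},{"claw":-1,"dx":0,"dy":0,"dz":0,"ax":0,"ay":0,"az":0},{"claw":-1,"dx":0,"dy":0,"dz":0,"ax":0,"ay":0,"az":0},{"claw":-1,"dx":0,"dy":0,"dz":0,"ax":0,"ay":0,"az":0},{"claw":-1,"dx":0,"dy":0,"dz":0,"ax":0,"ay":0,"az":0},{"claw":-1,"dx":0,"dy":0,"dz":0,"ax":0,"ay":0,"az":0}]' 40
```

```text
clock: 4.9
tcp_pos: [0.4754, -0.2176, 0.018]
ee_rot: [0.0, 0.707, 0.707, 0.0]
force: [-0.9, 0.3, 1.2]
gripper_width: -0.001
grasp_force: 0.0
```

Missed: the fingers closed on nothing. I'll take a look.

```bash
python3 - <<'E'
from h import *
s=bot.get_state();p=camera("wrist");t=camera("top")
a=cv2.resize(p["frame"][:,:,::-1],(480,360));b=cv2.resize(t["frame"][200:320,330:470,::-1],(320,274),interpolation=cv2.INTER_CUBIC)
c=np.zeros((360,800,3),np.uint8);c[:,:480]=a;c[:274,480:]=b
cv2.imwrite("pics/w2.png",c);print(s)
E
```

```text
{'clock': 4.9, 'qpos': array([-5.82851524e-01,  3.49667730e-01, -3.95661236e-01,  8.24548479e-01,
       -7.21991367e-05,  9.87807354e-01]), 'qvel': array([ 1.12585887e-03,  3.03109040e-03, -4.61630437e-03, -2.24401901e-03,
       -6.45187120e-05,  6.06979848e-05]), 'effort': array([-3.96133144e-02, -4.49765253e+01,  2.47720295e+01, -1.15712435e-02,
       -2.29016798e-03,  6.73502973e-05]), 'tcp_pos': array([ 0.47540579, -0.21761989,  0.01795402]), 'ee_rot': array([4.57314738e-04, 7.07058121e-01, 7.07155288e-01, 5.70302211e-05]), 'force': array([-0.9266402 ,  0.33282832,  1.15322544]), 'torque': array([-0.00664565,  0.01058371, -0.03874213]), 'grasp_force': 0.0, 'gripper_width': -0.0007585628658173844}
```

View pics/w2.png

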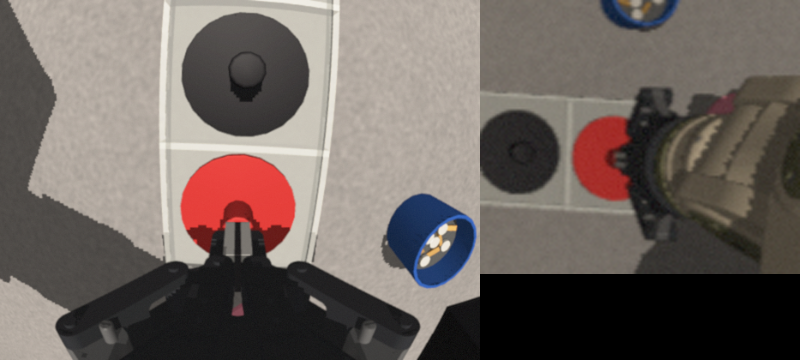

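```bash
python3 - <<'E'
from h import *
s,p,o=wfit(["red"],[(LID,(.4757,-.217),.006)])
print(s['tcp_pos'],o,"tcp px (in 480x360 view)",wproj(p,s,[s['tcp_pos'],np.array(s['tcp_pos'])+[0,0,.0187],[.4757,-.217,.04],[.4757,-.217,.012]])*480/560)
cv2.imwrite("pics/w3.png",cv2.resize(p["frame"][180:340,190:370,::-1],(675,600),interpolation=cv2.INTER_CUBIC))
f=fit(camera("top"),"red",LID,(.4757,-.217),.006,30);print(f)
E
```

```text
[ 0.4752123  -0.21750045  0.01768319] [(array([ 0.4753, -0.2136]), np.float64(0.792))] tcp px (in 480x360 view) [[237.67928166 218.74202142]
 [237.74822888 232.22941495]
 [238.59743976 234.40877329]
 [238.38196334 214.44754856]]
(array([ 0.4749, -0.2171]), np.float64(0.641))
```

View pics/w3.png

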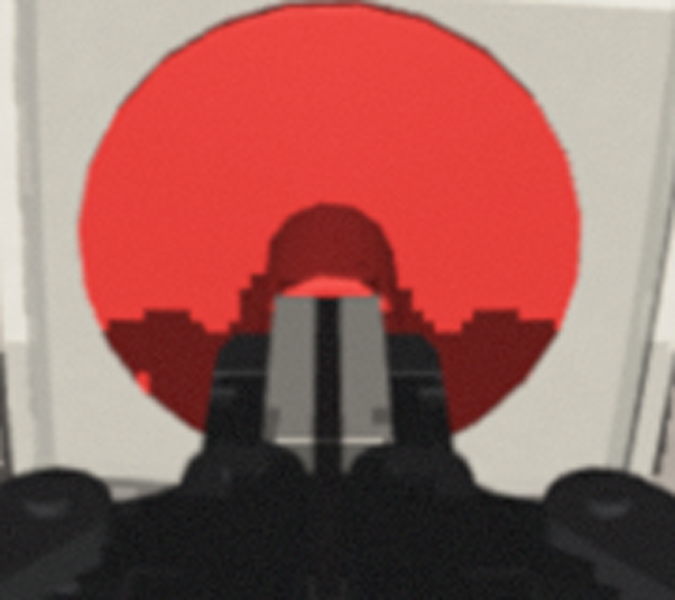

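The knob's near side and lit top edge show at crop (330,240–287), and the fingertips lie over the top of it. So the fingertips appear to be above the knob, higher than the reported TCP. I'll check in the scene view.

```bash
python3 - <<'E'
from h import *
s=bot.get_state();p=camera("wrist");t=np.array(s['tcp_pos'])
for dy in (0,.011):
  print(dy,[round(wproj(p,s,[t+[0,dy,z]])[0,1],1) for z in (0,.01,.02,.03,.04)],"seen 258.7")
c=camera("scene");a=proj(c,[t,t+[0,0,.02]])[:,:];print(a)
x,y=a[0].astype(int);v=c["frame"][y-35:y+35,x-45:x+45,::-1];k=8
v=cv2.resize(v,None,fx=k,fy=k,interpolation=cv2.INTER_CUBIC)
for q in a: cv2.circle(v,tuple(int(i) for i in (q-[x-45,y-35]+.5)*k),4,(255,255,0),1)
cv2.imwrite("pics/s3.png",v)
E
```

```text
0 [np.float64(255.2), np.float64(263.2), np.float64(272.1), np.float64(282.0), np.float64(293.1)] seen 258.7
0.011 [np.float64(237.3), np.float64(244.6), np.float64(252.7), np.float64(261.8), np.float64(272.0)] seen 258.7
[[241.95115605 176.08982837]
 [241.61981504 170.59516496]]
```

View pics/s3.png

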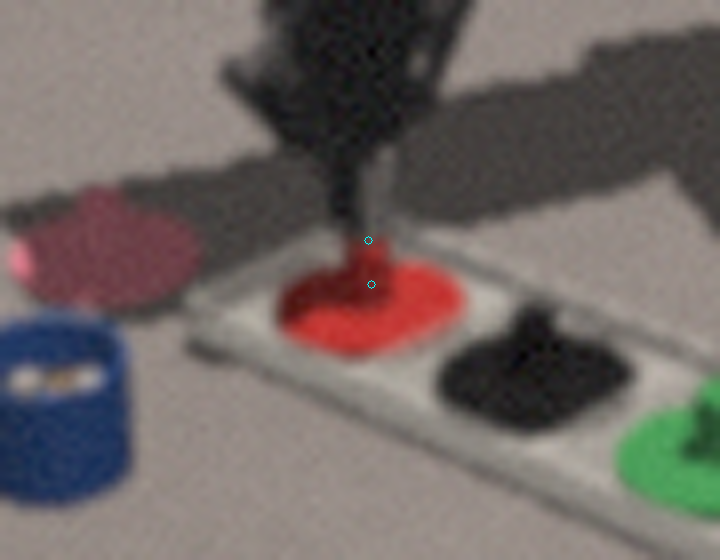

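Confirmed: the fingertips, at scene-crop (360,235), stop just above the knob top, about 25 mm above the reported TCP. I'll open, go 18 mm lower and close again.

```bash
python3 -m inch '[{"claw":0.1,"dx":0,"dy":0,"dz":0,"ax":0,"ay":0,"az":0},{"claw":0.1,"dx":0,"dy":0,"dz":0,"ax":0,"ay":0,"az":0},{"claw":0.1,"dx":0,"dy":0,"dz":0,"ax":0,"ay":0,"az":0},{"claw":0.1,"dx":0,"dy":0,"dz":0.06,"ax":0,"ay":0,"az":0},{"claw":0.1,"dx":0,"dy":0,"dz":0.06,"ax":0,"ay":0,"az":0},{"claw":0.1,"dx":0,"dy":0,"dz":0,"ax":0,"ay":0,"az":0},{"claw":-1,"dx":0,"dy":0,"dz":0,"ax":0,"ay":0,"az":0},{"claw":-1,"dx":0,"dy":0,"dz":0,"ax":0,"ay":0,"az":0},{"claw":-1,"dx":0,"dy":0,"dz":0,"ax":0,"ay":0,"az":0},{"claw":-1,"dx":0,"dy":0,"dz":0,"ax":0,"ay":0,"az":0},{"claw":-1,"dx":0,"dy":0,"dz":0,"ax":0,"ay":0,"az":0}]' 40
```

```text
clock: 6.3
tcp_pos: [0.4752, -0.2176, -0.0004]
ee_rot: [0.0, 0.707, 0.707, -0.0]
force: [0.3, -0.4, 0.1]
gripper_width: 0.214
grasp_force: 39.0
```

Gripped: opening about 18 mm, 39 N. I'll lift and carry it to the red tub.

```bash
python3 -m inch '[{"claw":-1,"dx":0,"dy":0,"dz":-0.11,"ax":0,"ay":0,"az":0},{"claw":-1,"dx":0,"dy":0,"dz":-0.25,"ax":0,"ay":0,"az":0},{"claw":-1,"dx":0,"dy":0,"dz":-0.25,"ax":0,"ay":0,"az":0},{"claw":-1,"dx":0,"dy":0,"dz":-0.2,"ax":0,"ay":0,"az":0},{"claw":-1,"dx":0.12,"dy":0.05,"dz":0,"ax":0,"ay":0,"az":0},{"claw":-1,"dx":0.25,"dy":0.1,"dz":0,"ax":0,"ay":0,"az":0},{"claw":-1,"dx":0.25,"dy":0.1,"dz":0,"ax":0,"ay":0,"az":0},{"claw":-1,"dx":0.25,"dy":0.1,"dz":0,"ax":0,"ay":0,"az":0},{"claw":-1,"dx":0.25,"dy":0.1,"dz":0,"ax":0,"ay":0,"az":0},{"claw":-1,"dx":0.25,"dy":0.1,"dz":0,"ax":0,"ay":0,"az":0},{"claw":-1,"dx":0.25,"dy":0.1,"dz":0,"ax":0,"ay":0,"az":0},{"claw":-1,"dx":0.25,"dy":0.1,"dz":0,"ax":0,"ay":0,"az":0}]' 40
python3 -m inch '[{"claw":-1,"dx":0.25,"dy":0.1,"dz":0,"ax":0,"ay":0,"az":0},{"claw":-1,"dx":0.25,"dy":0.1,"dz":0,"ax":0,"ay":0,"az":0},{"claw":-1,"dx":0.2,"dy":0.1,"dz":0,"ax":0,"ay":0,"az":0},{"claw":-1,"dx":0.1,"dy":0.07,"dz":0,"ax":0,"ay":0,"az":0},{"claw":-1,"dx":0.05,"dy":0.01,"dz":0,"ax":0,"ay":0,"az":0},{"claw":-1,"dx":0,"dy":0,"dz":0,"ax":0,"ay":0,"az":0}]' 40
python3 - <<'E'
from h import *
s=bot.get_state();t=np.array(s['tcp_pos'])
z=t[2]+.006
s,p,o=wfit(["red","green"],[(LID,t[:2],z),(TUB,(.643,.042),0)])
print(t,s['ee_rot'],s['gripper_width'],o)
cv2.imwrite("pics/w4.png",p["frame"][:,:,::-1])
q=camera("top");print(fit(q,"red",TUB,(.6440,.191),0,30),fit(q,"green",TUB,(.643,.042),0,30))
E
```

```text
clock: 7.5
tcp_pos: [0.588, 0.0647, 0.121]
ee_rot: [0.0, 0.707, 0.707, 0.0]
force: [0.3, -1.3, 0.2]
gripper_width: 0.216
grasp_force: 39.1
clock: 8.1
tcp_pos: [0.6442, 0.1912, 0.1205]
ee_rot: [-0.0, 0.707, 0.708, -0.0]
force: [0.4, -0.4, -0.6]
gripper_width: 0.214
grasp_force: 39.2
[0.64421593 0.19122275 0.1204677 ] [-2.05567989e-04  7.06640494e-01  7.07572624e-01 -3.90018194e-04] 0.2141618704138783 [(array([0.6446, 0.1944]), np.float64(0.772)), (array([0.6446, 0.0324]), np.float64(0.649))]
(array([0.6458, 0.1893]), np.float64(0.739)) (array([0.643, 0.042]), np.float64(0.479))
```

View pics/w4.png

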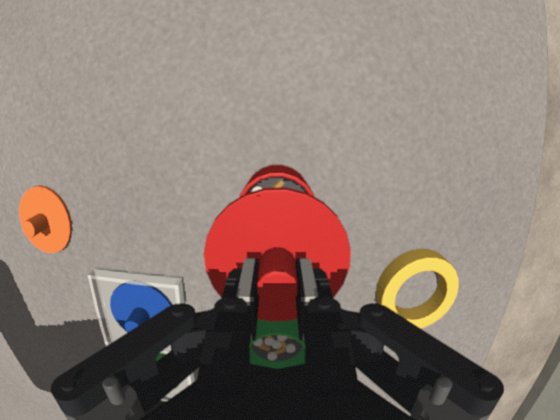

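The held lid at (277,245) is centred in line with the tub behind it (278,180). I'll lower it.

```bash
python3 -m inch '[{"claw":-1,"dx":0,"dy":0,"dz":0.2,"ax":0,"ay":0,"az":0},{"claw":-1,"dx":0,"dy":0,"dz":0.15,"ax":0,"ay":0,"az":0},{"claw":-1,"dx":0,"dy":0,"dz":0.1,"ax":0,"ay":0,"az":0},{"claw":-1,"dx":0,"dy":0,"dz":0.03,"ax":0,"ay":0,"az":0},{"claw":-1,"dx":0,"dy":0,"dz":0.02,"ax":0,"ay":0,"az":0},{"claw":-1,"dx":0,"dy":0,"dz":0.007,"ax":0,"ay":0,"az":0},{"claw":-1,"dx":0,"dy":0,"dz":0,"ax":0,"ay":0,"az":0}]' 40
```

```text
clock: 8.9
tcp_pos: [0.6452, 0.1903, 0.046]
ee_rot: [0.001, 0.707, 0.707, 0.001]
force: [-0.3, -0.3, -0.5]
gripper_width: 0.213
grasp_force: 39.2
```

```bash
python3 -m inch '[{"claw":-1,"dx":0,"dy":0,"dz":0.01,"ax":0,"ay":0,"az":0},{"claw":0.1,"dx":0,"dy":0,"dz":0,"ax":0,"ay":0,"az":0},{"claw":0.1,"dx":0,"dy":0,"dz":0,"ax":0,"ay":0,"az":0},{"claw":0.1,"dx":0,"dy":0,"dz":0,"ax":0,"ay":0,"az":0},{"claw":0.1,"dx":0,"dy":0,"dz":-0.1,"ax":0,"ay":0,"az":0},{"claw":0.1,"dx":0,"dy":0,"dz":-0.25,"ax":0,"ay":0,"az":0},{"claw":0.1,"dx":0,"dy":0,"dz":-0.25,"ax":0,"ay":0,"az":0},{"claw":0.1,"dx":-0.2,"dy":-0.2,"dz":0,"ax":0,"ay":0,"az":0},{"claw":0.1,"dx":-0.2,"dy":-0.2,"dz":0,"ax":0,"ay":0,"az":0},{"claw":0.1,"dx":-0.2,"dy":-0.2,"dz":0,"ax":0,"ay":0,"az":0},{"claw":0.1,"dx":-0.2,"dy":-0.2,"dz":0,"ax":0,"ay":0,"az":0},{"claw":0.1,"dx":-0.1,"dy":-0.2,"dz":0,"ax":0,"ay":0,"az":0}]' 40
python3 - <<'E'
from h import *
s,p,o=wfit(["blue"],[(LID,(.4925,.060),.006)])
print(s['tcp_pos'],s['ee_rot'],s['gripper_width'],o)
cv2.imwrite("pics/w5.png",p["frame"][:,:,::-1])
q=camera("top");print(fit(q,"red",LID,(.6440,.191),.05,30),fit(q,"red",TUB,(.6440,.191),.0,30))
q=camera("scene");print(fit(q,"red",LID,(.6440,.191),.05,30))
E
```

```text
clock: 10.1
tcp_pos: [0.4934, 0.0538, 0.1336]
ee_rot: [0.0, 0.708, 0.707, -0.0]
force: [-0.8, -0.1, 0.6]
gripper_width: 0.553
grasp_force: 0.0
[0.49342786 0.05377592 0.13359558] [ 4.64102850e-04  7.07614681e-01  7.06598363e-01 -2.46224398e-05] 0.5527921720647445 [(array([0.4935, 0.0622]), np.float64(0.946))]
(array([0.6453, 0.1893]), np.float64(0.878)) (array([0.651 , 0.1955]), np.float64(0.747))
(array([0.6517, 0.1935]), np.float64(0.68))
```

View pics/w5.png

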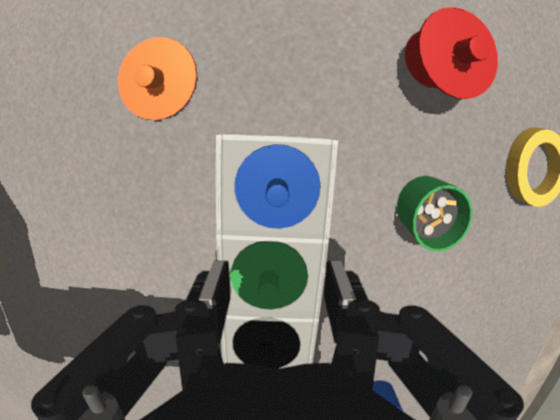

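The red lid sits level on its tub at (460,52). The blue lid is in its slot at (277,186), and the orange one is outside at (155,75). Now I'll take blue.

```bash
python3 -m inch '[{"claw":0.1,"dx":0.051,"dy":0,"dz":0.2,"ax":0,"ay":0,"az":0},{"claw":0.1,"dx":0,"dy":0,"dz":0.3,"ax":0,"ay":0,"az":0},{"claw":0.1,"dx":0,"dy":0,"dz":0.25,"ax":0,"ay":0,"az":0},{"claw":0.1,"dx":0,"dy":0,"dz":0.1,"ax":0,"ay":0,"az":0},{"claw":0.1,"dx":0,"dy":0,"dz":0.04,"ax":0,"ay":0,"az":0},{"claw":0.1,"dx":0,"dy":0,"dz":0,"ax":0,"ay":0,"az":0},{"claw":0.1,"dx":0,"dy":0,"dz":0,"ax":0,"ay":0,"az":0},{"claw":-1,"dx":0,"dy":0,"dz":0,"ax":0,"ay":0,"az":0},{"claw":-1,"dx":0,"dy":0,"dz":0,"ax":0,"ay":0,"az":0},{"claw":-1,"dx":0,"dy":0,"dz":0,"ax":0,"ay":0,"az":0},{"claw":-1,"dx":0,"dy":0,"dz":0,"ax":0,"ay":0,"az":0},{"claw":-1,"dx":0,"dy":0,"dz":0,"ax":0,"ay":0,"az":0}]' 40
```

```text
clock: 11.45
tcp_pos: [0.4959, 0.0631, 0.0012]
ee_rot: [0.001, 0.707, 0.707, 0.001]
force: [0.2, 0.6, 6.7]
gripper_width: 0.213
grasp_force: 39.1
```

```bash
python3 -m inch '[{"claw":-1,"dx":0,"dy":0,"dz":-0.11,"ax":0,"ay":0,"az":0},{"claw":-1,"dx":0,"dy":0,"dz":-0.25,"ax":0,"ay":0,"az":0},{"claw":-1,"dx":0,"dy":0,"dz":-0.25,"ax":0,"ay":0,"az":0},{"claw":-1,"dx":0,"dy":0,"dz":-0.2,"ax":0,"ay":0,"az":0},{"claw":-1,"dx":0,"dy":0,"dz":0,"ax":0,"ay":0,"az":0}]' 40
python3 -m inch '[{"claw":-1,"dx":-0.12,"dy":0.05,"dz":0,"ax":0,"ay":0,"az":0},{"claw":-1,"dx":-0.25,"dy":0.11,"dz":0,"ax":0,"ay":0,"az":0},{"claw":-1,"dx":-0.25,"dy":0.11,"dz":0,"ax":0,"ay":0,"az":0},{"claw":-1,"dx":-0.25,"dy":0.11,"dz":0,"ax":0,"ay":0,"az":0},{"claw":-1,"dx":-0.25,"dy":0.11,"dz":0,"ax":0,"ay":0,"az":0},{"claw":-1,"dx":-0.25,"dy":0.11,"dz":0,"ax":0,"ay":0,"az":0},{"claw":-1,"dx":-0.25,"dy":0.11,"dz":0,"ax":0,"ay":0,"az":0},{"claw":-1,"dx":-0.2,"dy":0.1,"dz":0,"ax":0,"ay":0,"az":0},{"claw":-1,"dx":-0.13,"dy":0.05,"dz":0,"ax":0,"ay":0,"az":0},{"claw":-1,"dx":-0.05,"dy":0.02,"dz":0,"ax":0,"ay":0,"az":0},{"claw":-1,"dx":0,"dy":0,"dz":0,"ax":0,"ay":0,"az":0},{"claw":-1,"dx":0,"dy":0,"dz":0,"ax":0,"ay":0,"az":0}]' 40
python3 - <<'E'
from h import *
q=camera("top");s=bot.get_state();p=camera("wrist");print(s['tcp_pos'],bot.get_state()['tcp_pos'])
cv2.imwrite("pics/w6.png",p["frame"][:,:,::-1])
E
```

```text
clock: 11.95
tcp_pos: [0.4978, 0.063, 0.1261]
ee_rot: [0.003, 0.707, 0.707, 0.003]
force: [0.5, -0.3, -0.6]
gripper_width: 0.216
grasp_force: 39.1
clock: 13.15
tcp_pos: [0.6259, -0.2357, 0.1209]
ee_rot: [-0.001, 0.707, 0.707, -0.0]
force: [0.3, 0.5, -0.6]
gripper_width: 0.212
grasp_force: 39.2
[ 0.62595921 -0.23542111  0.12122423] [ 0.626106   -0.23533533  0.12144293]
```

View pics/w6.png

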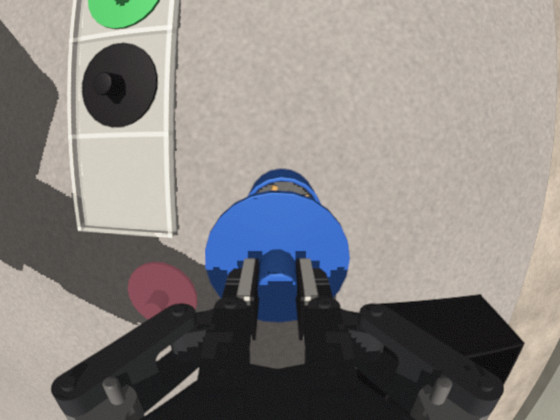

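The blue lid is held at (277,250) with the blue tub behind it at about (284,190), so the tub lies a few mm toward +x. I'll correct by the computed 3.5 mm and lower.

```bash
python3 -m inch '[{"claw":-1,"dx":-0.023,"dy":0.023,"dz":0.2,"ax":0,"ay":0,"az":0},{"claw":-1,"dx":0,"dy":0,"dz":0.15,"ax":0,"ay":0,"az":0},{"claw":-1,"dx":0,"dy":0,"dz":0.1,"ax":0,"ay":0,"az":0},{"claw":-1,"dx":0,"dy":0,"dz":0.03,"ax":0,"ay":0,"az":0},{"claw":-1,"dx":0,"dy":0,"dz":0.02,"ax":0,"ay":0,"az":0},{"claw":-1,"dx":0,"dy":0,"dz":0,"ax":0,"ay":0,"az":0},{"claw":-1,"dx":0,"dy":0,"dz":0,"ax":0,"ay":0,"az":0}]' 40
```

```text
clock: 13.95
tcp_pos: [0.6308, -0.2404, 0.0477]
ee_rot: [0.001, 0.707, 0.707, 0.0]
force: [0.6, -0.6, -0.1]
gripper_width: 0.213
grasp_force: 39.2
```

```bash
python3 -m inch '[{"claw":-1,"dx":0,"dy":0,"dz":0.017,"ax":0,"ay":0,"az":0},{"claw":0.1,"dx":0,"dy":0,"dz":0,"ax":0,"ay":0,"az":0},{"claw":0.1,"dx":0,"dy":0,"dz":0,"ax":0,"ay":0,"az":0},{"claw":0.1,"dx":0,"dy":0,"dz":0,"ax":0,"ay":0,"az":0},{"claw":0.1,"dx":0,"dy":0,"dz":-0.1,"ax":0,"ay":0,"az":0},{"claw":0.1,"dx":0,"dy":0,"dz":-0.25,"ax":0,"ay":0,"az":0},{"claw":0.1,"dx":0,"dy":0,"dz":-0.25,"ax":0,"ay":0,"az":0},{"claw":0.1,"dx":0.25,"dy":-0.17,"dz":0,"ax":0,"ay":0,"az":0},{"claw":0.1,"dx":0.28,"dy":-0.2,"dz":0,"ax":0,"ay":0,"az":0},{"claw":0.1,"dx":0.28,"dy":-0.2,"dz":0,"ax":0,"ay":0,"az":0},{"claw":0.1,"dx":0.28,"dy":-0.2,"dz":0,"ax":0,"ay":0,"az":0},{"claw":0.1,"dx":0.28,"dy":-0.2,"dz":0,"ax":0,"ay":0,"az":0}]' 40
python3 -m inch '[{"claw":0.1,"dx":0,"dy":0,"dz":0,"ax":0,"ay":0,"az":0},{"claw":0.1,"dx":0,"dy":0,"dz":0,"ax":0,"ay":0,"az":0}]' 40
python3 - <<'E'
from h import *
s,p,o=wfit(["green","green"],[(LID,(.484,-.033),.006),(TUB,(.643,.042),0)])
print(s['tcp_pos'],s['ee_rot'],s['gripper_width'],o)
cv2.imwrite("pics/w7.png",p["frame"][:,:,::-1])
q=camera("top");print(fit(q,"blue",LID,(.63,-.239),.05,30))
E
```

```text
clock: 15.15
tcp_pos: [0.4869, -0.0387, 0.1339]
ee_rot: [0.0, 0.707, 0.707, 0.0]
force: [0.1, 0.1, -0.6]
gripper_width: 0.552
grasp_force: 0.0
clock: 15.35
tcp_pos: [0.4881, -0.0393, 0.1344]
ee_rot: [0.001, 0.706, 0.708, 0.0]
force: [0.3, 0.0, -0.3]
gripper_width: 0.549
grasp_force: 0.0
[ 0.48809057 -0.03930771  0.13440467] [6.13854133e-04 7.06423335e-01 7.07789279e-01 1.76923727e-04] 0.5493501537374178 [(array([ 0.4846, -0.0312]), np.float64(0.935)), (array([0.6438, 0.0445]), np.float64(0.944))]
(array([ 0.6293, -0.2417]), np.float64(0.929))
```

View pics/w7.png

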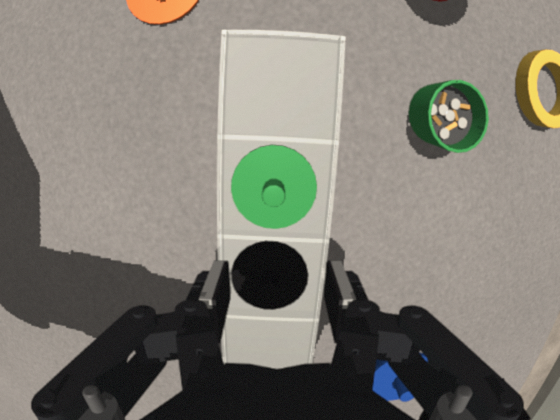

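The green lid is at (274,187) in its slot with black untouched below it. By the fits, blue sits within 3 mm of its tub. Now the green grasp.

```bash
python3 -m inch '[{"claw":0.1,"dx":0.049,"dy":-0.02,"dz":0.2,"ax":0,"ay":0,"az":0},{"claw":0.1,"dx":0,"dy":0,"dz":0.3,"ax":0,"ay":0,"az":0},{"claw":0.1,"dx":0,"dy":0,"dz":0.25,"ax":0,"ay":0,"az":0},{"claw":0.1,"dx":0,"dy":0,"dz":0.1,"ax":0,"ay":0,"az":0},{"claw":0.1,"dx":0,"dy":0,"dz":0.04,"ax":0,"ay":0,"az":0},{"claw":0.1,"dx":0,"dy":0,"dz":0,"ax":0,"ay":0,"az":0},{"claw":0.1,"dx":0,"dy":0,"dz":0,"ax":0,"ay":0,"az":0},{"claw":-1,"dx":0,"dy":0,"dz":0,"ax":0,"ay":0,"az":0},{"claw":-1,"dx":0,"dy":0,"dz":0,"ax":0,"ay":0,"az":0},{"claw":-1,"dx":0,"dy":0,"dz":0,"ax":0,"ay":0,"az":0},{"claw":-1,"dx":0,"dy":0,"dz":0,"ax":0,"ay":0,"az":0},{"claw":-1,"dx":0,"dy":0,"dz":0,"ax":0,"ay":0,"az":0}]' 40
```

```text
clock: 16.65
tcp_pos: [0.4865, -0.0331, 0.0017]
ee_rot: [0.001, 0.707, 0.707, 0.001]
force: [-1.2, -0.4, 5.6]
gripper_width: 0.213
grasp_force: 39.1
```

```bash
python3 -m inch '[{"claw":-1,"dx":0,"dy":0,"dz":-0.11,"ax":0,"ay":0,"az":0},{"claw":-1,"dx":0,"dy":0,"dz":-0.25,"ax":0,"ay":0,"az":0},{"claw":-1,"dx":0,"dy":0,"dz":-0.25,"ax":0,"ay":0,"az":0},{"claw":-1,"dx":0,"dy":0,"dz":-0.2,"ax":0,"ay":0,"az":0},{"claw":-1,"dx":0.06,"dy":0.1,"dz":0,"ax":0,"ay":0,"az":0},{"claw":-1,"dx":0.1,"dy":0.21,"dz":0,"ax":0,"ay":0,"az":0},{"claw":-1,"dx":0.1,"dy":0.25,"dz":0,"ax":0,"ay":0,"az":0},{"claw":-1,"dx":0.1,"dy":0.25,"dz":0,"ax":0,"ay":0,"az":0},{"claw":-1,"dx":0.1,"dy":0.15,"dz":0,"ax":0,"ay":0,"az":0},{"claw":-1,"dx":0.04,"dy":0.08,"dz":0,"ax":0,"ay":0,"az":0},{"claw":-1,"dx":0,"dy":0,"dz":0,"ax":0,"ay":0,"az":0},{"claw":-1,"dx":0,"dy":0,"dz":0,"ax":0,"ay":0,"az":0}]' 40
python3 - <<'E'
from h import *
T=[];
for i in range(3): T.append(bot.get_state()['tcp_pos']);p=camera("wrist")
print(np.round(T,4))
E
```

```text
clock: 17.85
tcp_pos: [0.6406, 0.0424, 0.1215]
ee_rot: [-0.0, 0.707, 0.707, -0.001]
force: [-0.2, 0.8, -0.0]
gripper_width: 0.207
grasp_force: 39.2
[[0.6406 0.0424 0.1215]
 [0.6404 0.0421 0.1217]
 [0.6403 0.042  0.1218]]
```

```bash
python3 -m inch '[{"claw":-1,"dx":0.004,"dy":0.018,"dz":0.2,"ax":0,"ay":0,"az":0},{"claw":-1,"dx":0,"dy":0,"dz":0.15,"ax":0,"ay":0,"az":0},{"claw":-1,"dx":0,"dy":0,"dz":0.1,"ax":0,"ay":0,"az":0},{"claw":-1,"dx":0,"dy":0,"dz":0.03,"ax":0,"ay":0,"az":0},{"claw":-1,"dx":0,"dy":0,"dz":0.02,"ax":0,"ay":0,"az":0},{"claw":-1,"dx":0,"dy":0,"dz":0,"ax":0,"ay":0,"az":0},{"claw":-1,"dx":0,"dy":0,"dz":0,"ax":0,"ay":0,"az":0}]' 40
```

```text
clock: 18.7
tcp_pos: [0.6447, 0.0428, 0.0481]
ee_rot: [0.001, 0.707, 0.707, 0.001]
force: [0.1, 0.1, -0.2]
gripper_width: 0.211
grasp_force: 39.2
```

```bash
python3 -m inch '[{"claw":-1,"dx":0,"dy":0,"dz":0.017,"ax":0,"ay":0,"az":0},{"claw":0.1,"dx":0,"dy":0,"dz":0,"ax":0,"ay":0,"az":0},{"claw":0.1,"dx":0,"dy":0,"dz":0,"ax":0,"ay":0,"az":0},{"claw":0.1,"dx":0,"dy":0,"dz":0,"ax":0,"ay":0,"az":0},{"claw":0.1,"dx":0,"dy":0,"dz":-0.1,"ax":0,"ay":0,"az":0},{"claw":0.1,"dx":0,"dy":0,"dz":-0.3,"ax":0,"ay":0,"az":0},{"claw":0.1,"dx":0,"dy":0,"dz":-0.3,"ax":0,"ay":0,"az":0},{"claw":0.1,"dx":-0.1,"dy":-0.25,"dz":-0.15,"ax":0,"ay":0,"az":0},{"claw":0.1,"dx":-0.1,"dy":-0.28,"dz":-0.1,"ax":0,"ay":0,"az":0},{"claw":0.1,"dx":-0.1,"dy":-0.28,"dz":0,"ax":0,"ay":0,"az":0},{"claw":0.1,"dx":-0.1,"dy":-0.28,"dz":0,"ax":0,"ay":0,"az":0},{"claw":0.1,"dx":0,"dy":-0.2,"dz":0,"ax":0,"ay":0,"az":0}]' 40
python3 -m inch '[{"claw":0.1,"dx":0,"dy":-0.2,"dz":0,"ax":0,"ay":0,"az":0},{"claw":0.1,"dx":0,"dy":0,"dz":0,"ax":0,"ay":0,"az":0},{"claw":0.1,"dx":0,"dy":0,"dz":0,"ax":0,"ay":0,"az":0}]' 40
python3 - <<'E'
from h import *
G={"red":(.6445,.191),"green":(.6433,.0428),"blue":(.6295,-.239)}
v=[]
for n in ("top","scene"):
    p=camera(n)
    for c,xy in G.items(): print(n,c,*fit(p,c,LID,xy,.05,30))
    f=p["frame"][:,:,::-1]; v.append(cv2.resize(f[150:300,170:470] if n=="top" else f[150:300,170:470],(800,400 if 0 else 300),interpolation=cv2.INTER_CUBIC))
cv2.imwrite("pics/end.png",np.vstack(v))
E
```

```text
clock: 19.9
tcp_pos: [0.448, -0.018, 0.1869]
ee_rot: [0.0, 0.708, 0.707, -0.0]
force: [0.6, 0.2, 0.8]
gripper_width: 0.549
grasp_force: 0.0
clock: 20.2
tcp_pos: [0.4206, -0.0172, 0.1873]
ee_rot: [0.001, 0.707, 0.707, 0.0]
force: [0.3, 0.2, 0.3]
gripper_width: 0.547
grasp_force: 0.0
top red [0.6448 0.1895] 0.975
top green [0.6443 0.0426] 0.937
top blue [ 0.6294 -0.2415] 0.932
scene red [0.6512 0.1933] 0.683
scene green [0.6545 0.0515] 0.661
scene blue [ 0.6417 -0.2314] 0.592
```

View pics/end.png

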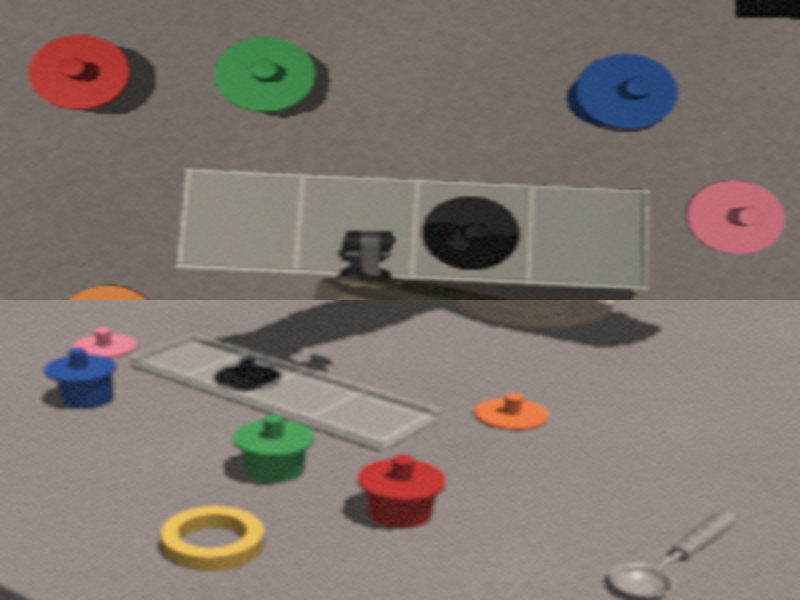

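In both views the lids sit flat on their own tubs, knobs up: red (80,72), green (265,75) and blue (627,92) in the top crop. By the top-view fits, each is within about 2–4 mm of where its tub was measured. Black is still in its slot at (470,233), and the tape roll and scoop look untouched. Handing in.

```bash
python3 -c "
from cell import bot
print(bot.close_job())"
```

```text
the job is handed in; nothing more can be done
None
```

The job is handed in at about 20 s on the robot's clock: by the last camera check the red, green and blue lids lie flat and centred to within about 4 mm on their own tubs, with the black lid, tape roll and scoop left where they were; no verdict was returned.

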